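# Tip the counted nuts through the return hopper's spring flap

### The job

Take the counting scoop that holds the three hex nuts, press its lip down on the spring flap in the top of the return hopper, and tip the nuts in, keeping the flap held open with the scoop until all three have dropped inside. Then let the flap spring shut and set the empty scoop down upright where it stood. Leave the other scoop with its flat plates, and everything else on the bench, where it is.

Things in the scene. Friction and masses are not known exactly. Their poses are not given: they have to be found in the camera images.
- scoop: Aluminium counting scoop holding the three hex nuts, on the bench; about 180 g. Origin: centre of the underside, z up. In mm: 150 long (own x: open spout at -75, rear at +75), 100 wide (y). Floor 3 thick; side and rear walls 3 thick, 33 high; the side walls stop 19 short of the lip and the spout has no front wall.
- scoop_grip (a point): On that scoop's grip plate, a black plate standing upright at the scoop's rear (mm): 12 thick (along own x), 60 wide (y), its top 88 above the scoop's underside, to be pinched from above, closing along x. The point is mid-thickness and mid-width, 69 behind (+x) and 68 above the scoop's origin, 20 below the plate's top.
- scoop_lip (a point): Middle of the lower edge of that scoop's open front lip: 75 mm ahead (own -x) of its origin.
- nut0: Hex nut of plain steel, 30 mm across the flats, 34.6 mm across corners, 16 mm thick, 40 to 80 g, lying flat loose in the scoop (it slides on the metal from about 18 to 26 degrees of slope). Origin: centre of its underside.
- nut1: A second hex nut, the same.
- nut2: A third hex nut, the same.
- hopper: Return hopper fixed to the bench: clear-walled box, in mm 260 (own x) by 220 (y) by 120 high. Origin under its centre, z up, front = own -x. The opening in its top, x from -70 to +30 and y from -75 to +75, is closed by the spring flap; a strip 10 high stands along its front edge. Deck: 60 in front of the opening, 100 behind. Hollow inside, floor 4 above the bench.
- flap (a joint): Angle (rad) of the hopper's steel spring flap: 0 shut, flush with the top; grows as it swings down inside, to 1.3. 98 mm long, 146 wide, hinged at the opening's rear (+x) edge, free edge in front. Spring 0.10 N m shut, +0.08 per rad (2 to 3 N at 60 mm from the hinge), shuts it when let go. Parts sliding forward down the flap drop in at its free edge.
- flap_hinge (a point): Middle of the hinge line, on the hopper's top: own x=+30, y=0, z=120 mm of the hopper; the line runs along its y. A scoop coming from the rear, spout forward, clears the opening's rear edge while it is tilted at least as steeply as the flap it presses.
- other_scoop: A second scoop just like the first, holding two flat plates: leave alone. Origin as for the first.
- plate0: Flat steel plate 45 x 28 x 8 mm in the other scoop: leave it there. Origin: centre of the underside.
- plate1: Another such plate.
- tin: Small steel tin, 44 mm across, 45 mm high, standing on the front deck of the hopper. Bystander. Origin: centre of the underside.
- label_roll: Small paper roll standing on the same deck, 44 mm across, 32 mm high. Bystander. Origin as above.
- jar: Jar with white cap, 56 mm across, 85 mm high. Bystander. Origin as above.
- carton: Cardboard carton 62 x 50 x 70 mm high. Bystander. Origin as above.
- mug: White mug, 76 mm across, 85 mm high. Bystander. Origin as above.
- label_box: Cardboard box 90 x 60 x 50 mm high. Bystander. Origin as above.

How it is judged:
By the outcome, as a careful person would: the job done as asked, in the order asked, and still so for the second after the job is handed in, with the robot touching nothing.
It also fails if it takes over 64 s, if anything falls off the work surface, if the arm or the gripper's body presses on something with over 40 N, if the wrist force passes 120 N, or if a joint passes its speed limit or range.

### The arm

A 7-joint arm with a two-finger parallel gripper is mounted at the origin on the work surface. World frame = base frame: x ahead of the robot, y to its left, z up, the work surface at z = 0. Lengths are in m, angles in rad, forces in N, time in s.
With the tool pointing down it reaches from about 0.425 to 0.825 m from the base axis. Payload 3.6 kg.
Tool frame: the origin (TCP) lies at the very end of the fingers, on their centre line; the grasp point (between the pads) lies 19 mm behind it (grasp_offset is the distance from the TCP to the grasp point, in m); z points along the fingers, y is the line along which they close (so a half turn about z gives the same grasp; the last joint's range is limited). The gripper opens to 93 mm and grips with 3 to 60 N. Pads are 15 mm wide; open, the fingers measure 128 mm over their backs; the gripper's body (75 mm by 188 mm) begins 65 mm behind the grasp point.
Start: joints at [1.28, 0.615, -0.013, 1.423, 0.008, 1.103, -0.04], TCP at [0.17, -0.627, 0.186] pointing down, gripper open.
Joint ranges: [-3.12, 3.12], [-0.3, 2.06], [-1.34, 1.32], [0.26, 2.42], [-1.36, 4.5], [0.01, 1.98], [-2.84, 2.84]. Speed limits (rad/s): [2.79, 2.79, 3.14, 3.14, 3.14, 3.14, 3.14].

### API

Orientations are given as a unit quaternion [w, x, y, z].
In Python, from cell import * gives the robot as it stands.
- The arm moves only by the tool step_arm, never from a script. Its argument "targets" is a list of rows, each an object of numbers: "x", "y", "z": the shift along the tool's x, y, z in cm; "yaw": the turn about the tool's z in rad. In form: [{"x": .., "y": .., "z": .., "yaw": ..}, ...]. A call has 1 to 12 rows; each row is the pose to reach, as a shift and turn from the pose commanded when the call began, along the tool's axes at that moment; what a row does not reach only later rows make up. A row lasts 1/12 s, in which the tool goes at most 41.7 mm and 7.16 degrees, less where a joint would pass 70% of its speed; a pose out of reach is approached as far as the arm can. A call with a gripper value outside its range is refused whole. "jaw" is the opening, from -1 (shut) to 1 (fully open), so that 0 is half open, set as the call begins (left out, the last holds). The fingers move at their own pace and stop on an object; "grip_force" is the grip in N (left out, the last holds). Time passes only in rows, so rows that repeat a pose let the fingers close. It gives the time, the measured TCP pose, the force, the opening and the grip force at its end, in the units of the state.
- sense(): the state, without advancing time (a new reading comes with each control period).
- capture(name): name is "scene" or "top" or "wrist"; returns a dict with "frame" (480x640x3 uint8, red, green, blue), "fovy" (degrees; the focal length in pixels is half the picture's height over the tangent of half this angle, whatever the lens; pixels are square), "cx", "cy" (the principal point, pixels), "xyz" and "orientation" of the camera in the world. Camera axes: x right, y up, looking along -z (the intrinsics and any distortion apply to the point x, -y, -z); pixel columns grow to the right and rows downward; lengths in m; the calibration is good to about 2 mm. A picture is of the moment at which its call begins. There is no depth.
- close_job(): hands the job in; it is judged then, once.
The state is a dict: "t": time; "joint_positions": joint angles; "dq": joint speeds; "joint_torque": joint torques, N m; "ee_pos": TCP position; "eef_rot": TCP orientation; "force": force on the tool from outside, world axes, zero at the start; "moment": the same for the moment, N m; "width": finger opening in m; "grip_force": force on a finger pad.
Only numpy, scipy, OpenCV 4.12 (cv2) and the standard library are available. Lean on these libraries where they do the work, as an engineer would, in place of code of your own. Each camera call takes 0.05 s, during which the arm holds its last target. There are 200 camera calls.

## Working session

There is one attempt and no reset: what is moved stays moved. The work goes in short steps, Python scripts to look and compute and a tool call to move; the robot and the scene stay as the last step left them, time stands still between calls to the robot, and variables do not carry over. Pictures are saved under pics/ and viewed, at most 10 in all, crops included, and the job is handed in when it is done.

Besides the shell and the picture viewer there is one more tool, called after "Call:" by a JSON object that holds its "fn" and its "kwargs". step_arm: Moves the arm, as the interface text tells. Its arguments: {"type":"object","properties":{"targets":{"type":"array","items":{"type":"object","properties":{"x":{"type":"number"},"y":{"type":"number"},"z":{"type":"number"},"yaw":{"type":"number"}}}},"jaw":{"type":"number"},"grip_force":{"type":"number"}},"required":["targets"]}

```bash
mkdir -p pics
cat > h.py <<'E'
from cell import *
import numpy as np, cv2, json
from scipy.spatial.transform import Rotation as R
def q2R(q): return R.from_quat([q[1],q[2],q[3],q[0]])
def snap(n,f):
    c=capture(n); cv2.imwrite(f'pics/{f}.png',cv2.cvtColor(np.asarray(c['frame']),cv2.COLOR_RGB2BGR))
    d={k:(v if not hasattr(v,'tolist') else v.tolist()) for k,v in c.items() if k!='frame'}
    json.dump(d,open(f'pics/{f}.json','w')); return d
def px(f,u,v,z):
    d=json.load(open(f'pics/{f}.json')); F=240/np.tan(np.radians(d['fovy'])/2)
    r=q2R(d['orientation']).apply([(u-d['cx'])/F,-(v-d['cy'])/F,-1]); p=np.array(d['xyz'])
    return p+r*(z-p[2])/r[2]
def proj(f,P):
    d=json.load(open(f'pics/{f}.json')); F=240/np.tan(np.radians(d['fovy'])/2)
    l=q2R(d['orientation']).inv().apply(np.array(P)-d['xyz'])
    return d['cx']+F*l[...,0]/-l[...,2], d['cy']-F*l[...,1]/-l[...,2]
E
python3 - <<'E'
from h import *
for n in('top','scene'): print(snap(n,n+'0'))
print(sense())
E
```

```text
{'fovy': 52.91076970267696, 'cx': 325.4535581385334, 'cy': 237.68841988521393, 'xyz': [0.2799956137295555, -0.017631153536105768, 1.19960465018628], 'orientation': [0.7034295660137161, 0.08797819437091854, -0.08313803074109642, -0.7003818607141965]}
{'fovy': 48.87964455823983, 'cx': 321.4099682239263, 'cy': 235.7833429166664, 'xyz': [1.0811882053413822, -0.6744509074745808, 1.0142564176573048], 'orientation': [0.8712640794146027, 0.34510995351939866, 0.12490203910040587, 0.3258795859396901]}
{'t': 0.1, 'joint_positions': array([ 1.27951452,  0.6157988 , -0.01265417,  1.42471457,  0.00810821,
        1.10336314, -0.04039712]), 'dq': array([ 0.00071918, -0.00189665,  0.00123875, -0.00472523, -0.00162342,
        0.00186818, -0.00169989]), 'joint_torque': array([ 2.17272420e-03, -4.60042727e+01,  2.10463651e-01, -1.66244280e+01,
       -6.10710285e-02,  1.69135822e-02,  1.10713474e-04]), 'ee_pos': array([ 0.16993329, -0.62660125,  0.18472032]), 'eef_rot': array([-1.10642106e-03,  9.91241722e-01,  1.32055295e-01, -1.53153337e-04]), 'force': array([ 0.41594514, -1.2806489 , -0.16311736]), 'moment': array([ 0.00606761, -0.03073306,  0.00550096]), 'grip_force': 0.0, 'width': 0.0928060602943108}
```

View pics/top0.png

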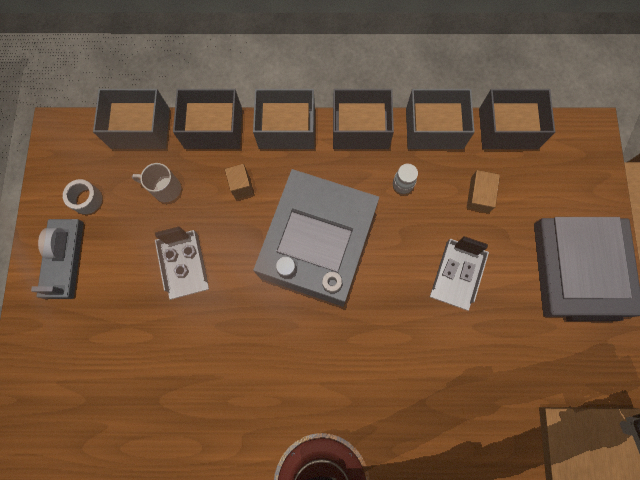

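View pics/scene0.png

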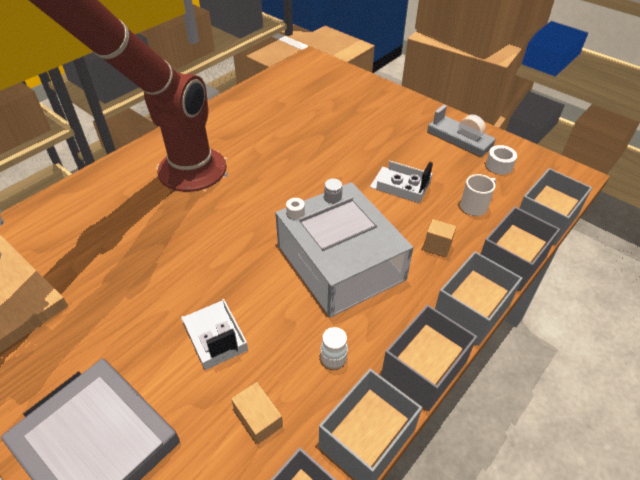

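The nut scoop is at about top-view (181,264) with its grip plate at (172,236). The hopper is at about (318,238), front edge toward the robot. The second scoop, with plates, is at about (460,272). I'll enlarge the first two.

Run:
```python
import cv2,numpy as np
a=cv2.imread('pics/top0.png')
A=cv2.resize(a[222:304,146:216],None,fx=5.6,fy=5.6,interpolation=cv2.INTER_CUBIC)
B=cv2.resize(a[165:315,248:388],None,fx=2.8,fy=2.8,interpolation=cv2.INTER_CUBIC)
h=max(A.shape[0],B.shape[0]);o=np.zeros((h,A.shape[1]+B.shape[1],3),np.uint8);o[:A.shape[0],:A.shape[1]]=A;o[:B.shape[0],A.shape[1]:]=B
cv2.imwrite('pics/c1.png',o);print(A.shape,o.shape)
```

```text
(459, 392, 3) (459, 784, 3)
```

View pics/c1.png

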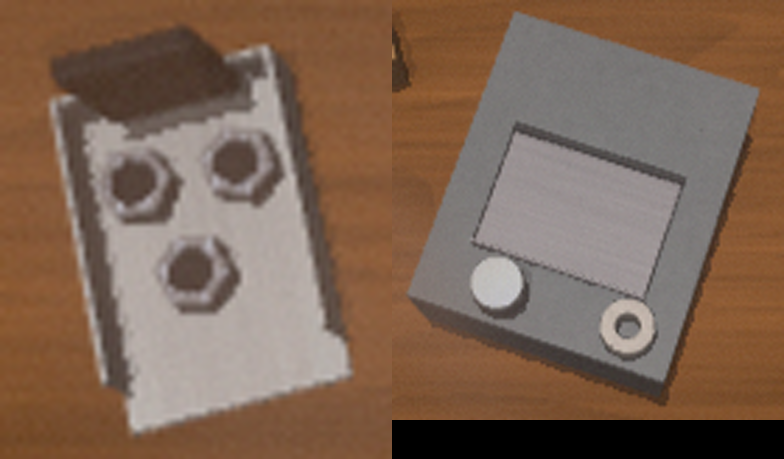

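The crop shows the scoop's lip corners at (132,432) and (352,375), its rear wall corners at (52,100) and (270,47), and the three nuts. The hopper's top corners and the flap opening are clear too.

```bash
cat > fit.py <<'E'
from h import *
from scipy.optimize import least_squares
def fit(f,P,uv,x0):
    P=np.array(P,float);uv=np.array(uv,float)
    def w(p):
        c,s=np.cos(p[2]),np.sin(p[2]);return np.c_[p[0]+c*P[:,0]-s*P[:,1],p[1]+s*P[:,0]+c*P[:,1],P[:,2]]
    r=least_squares(lambda p:(np.c_[proj(f,w(p))]-uv).ravel(),x0);return r.x,np.abs(r.fun).max()
E
python3 - <<'E'
from fit import *
A=lambda u,v:(146+u/5.6,222+v/5.6); B=lambda u,v:(248+(u-392)/2.8,165+v/2.8)
# scoop own +x = rear = world ~+x
s,e=fit('top0',[(-.075,.05,.003),(-.075,-.05,.003),(.075,.05,.033),(.075,-.05,.033)],[A(132,432),A(352,375),A(52,100),A(270,47)],[.5,.3,0]);print(s,e)
h,e=fit('top0',[(.13,.11,.12),(.13,-.11,.12),(-.13,-.11,.12),(-.13,.11,.12),(.03,.075,.12),(.03,-.075,.12),(-.07,-.075,.12),(-.07,.075,.12)],[B(515,12),B(758,88),B(663,383),B(410,293),B(517,125),B(685,180),B(645,297),B(472,242)],[.5,0,0]);print(h,e)
rot=lambda a,v:np.array([np.cos(a)*v[0]-np.sin(a)*v[1],np.sin(a)*v[0]+np.cos(a)*v[1]])
print('grip',s[:2]+rot(s[2],(.069,0)),'hinge',h[:2]+rot(h[2],(.03,0)), np.hypot(*(s[:2]+rot(s[2],(.069,0)))))
S=sense();T=q2R(S['eef_rot']).as_matrix();print(T)
g=s[:2]+rot(s[2],(.069,0)); print('tool cm',T.T@(np.r_[g,.15]-S['ee_pos'])*100,'tool y angle',np.arctan2(T[1,1],T[0,1]))
E
```

```text
[0.50222764 0.34872886 0.26015762] 0.4738900869041345
[ 0.55953841  0.00856737 -0.32130165] 1.2909790496264577
grip [0.56890575 0.36647793] hinge [ 0.58800316 -0.00090668] 0.6767272940332518
[[ 9.65122751e-01  2.61797098e-01 -5.95841476e-04]
 [ 2.61797776e-01 -9.65120350e-01  2.15301202e-03]
 [-1.14064346e-05 -2.23391086e-03 -9.99997505e-01]]
tool cm [ 64.50437229 -85.39135255   3.66206241] tool y angle -1.3059118757620176
```

Call:
{"fn": "step_arm", "kwargs": {"targets": [{"x": 3, "y": -1.4, "z": -3}, {"x": 7, "y": -3, "z": -6}, {"x": 11, "y": -5, "z": -9}, {"x": 15, "y": -7, "z": -10}, {"x": 19, "y": -9, "z": -10}, {"x": 23, "y": -11, "z": -10}, {"x": 27, "y": -13, "z": -10}, {"x": 31, "y": -15, "z": -10}, {"x": 35, "y": -16.5, "z": -10}, {"x": 39, "y": -18, "z": -10}, {"x": 41, "y": -21.5, "z": -10}, {"x": 43, "y": -25, "z": -10}], "jaw": 1}}

```text
schema error: expected keys x, y, z, yaw
```

Call:
{"fn": "step_arm", "kwargs": {"targets": [{"x": 2.2, "y": -3.3}, {"x": 4.4, "y": -6.6}, {"x": 6.6, "y": -9.9}, {"x": 8.8, "y": -13.2}, {"x": 11, "y": -16.5}, {"x": 13, "y": -20}, {"x": 15, "y": -23.5}, {"x": 16.5, "y": -27}, {"x": 17.5, "y": -31}, {"x": 18.5, "y": -35}, {"x": 19.2, "y": -39}, {"x": 19.8, "y": -43}]}}

```text
schema error: expected keys x, y, z, yaw
```

Call:
{"fn": "step_arm", "kwargs": {"targets": [{"x": 0.5, "y": -4}, {"x": 1, "y": -8}, {"x": 1.5, "y": -12}, {"x": 1.7, "y": -15}, {"x": 1.7, "y": -17.4}, {"x": 1.7, "y": -17.4}, {"x": 1.7, "y": -17.4}, {"x": 1.7, "y": -17.4}]}}

```text
schema error: expected keys x, y, z, yaw
```

Run:
```python
from h import *
snap('wrist','w1');S=sense();print(S['t'],S['ee_pos'],S['eef_rot'],S['joint_positions'],S['force'])
```

```text
0.15 [ 0.16995527 -0.62669921  0.18485299] [-9.67546988e-04  9.91243247e-01  1.32044955e-01 -1.34830578e-04] [ 1.27950677  0.61569118 -0.01262902  1.42452519  0.00810255  1.10338001
 -0.04040129] [-0.373681   -0.13197932  0.11940295]
```

View pics/w1.png

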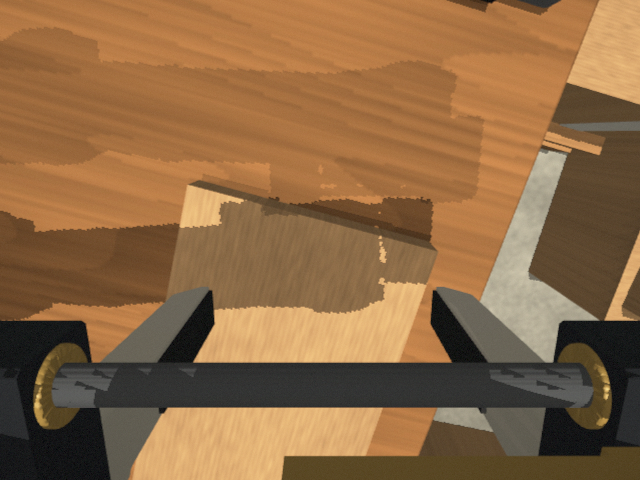

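The moves were refused because every row needs all four keys, so the arm hasn't moved. The wrist picture shows only the bare bench by the start pose.

Call:
{"fn": "step_arm", "kwargs": {"targets": [{"x": 3, "y": -1.4, "z": -3, "yaw": 0}, {"x": 7, "y": -3, "z": -6, "yaw": 0}, {"x": 11, "y": -5, "z": -9, "yaw": 0}, {"x": 15, "y": -7, "z": -10, "yaw": 0}, {"x": 19, "y": -9, "z": -10, "yaw": 0}, {"x": 23, "y": -11, "z": -10, "yaw": 0}, {"x": 27, "y": -13, "z": -10, "yaw": 0}, {"x": 31, "y": -15, "z": -10, "yaw": 0}, {"x": 35, "y": -16.5, "z": -10, "yaw": 0}, {"x": 39, "y": -18, "z": -10, "yaw": 0}, {"x": 41, "y": -21.5, "z": -10, "yaw": 0}, {"x": 43, "y": -25, "z": -10, "yaw": 0}], "jaw": 1, "grip_force": 60}}

```text
t: 1.15
ee_pos: [0.508, -0.3027, 0.2847]
eef_rot: [-0.0, 0.991, 0.132, -0.0]
force: [0.8, -0.8, -0.2]
width: 0.093
grip_force: 0.0
```

Call:
{"fn": "step_arm", "kwargs": {"targets": [{"x": 2.2, "y": -3.3, "z": 0, "yaw": 0}, {"x": 4.4, "y": -6.6, "z": 0, "yaw": 0}, {"x": 6.6, "y": -9.9, "z": 0, "yaw": 0}, {"x": 8.8, "y": -13.2, "z": 0, "yaw": 0}, {"x": 11, "y": -16.5, "z": 0, "yaw": 0}, {"x": 13, "y": -20, "z": 0, "yaw": 0}, {"x": 15, "y": -23.5, "z": 0, "yaw": 0}, {"x": 16.5, "y": -27, "z": 0, "yaw": 0}, {"x": 17.5, "y": -31, "z": 0, "yaw": 0}, {"x": 18.5, "y": -35, "z": 0, "yaw": 0}, {"x": 19.2, "y": -39, "z": 0, "yaw": 0}, {"x": 19.8, "y": -43, "z": 0, "yaw": 0}]}}

```text
t: 2.15
ee_pos: [0.5842, 0.1646, 0.2853]
eef_rot: [0.0, 0.991, 0.132, -0.0]
force: [0.6, -0.0, 0.4]
width: 0.0928
grip_force: 0.0
```

Call:
{"fn": "step_arm", "kwargs": {"targets": [{"x": 0.5, "y": -4, "z": 0, "yaw": 0}, {"x": 1, "y": -8, "z": 0, "yaw": 0}, {"x": 1.5, "y": -12, "z": 0, "yaw": 0}, {"x": 1.7, "y": -15, "z": 0, "yaw": 0}, {"x": 1.7, "y": -17.4, "z": 0, "yaw": 0}, {"x": 1.7, "y": -17.4, "z": 0, "yaw": 0}, {"x": 1.7, "y": -17.4, "z": 0, "yaw": 0}, {"x": 1.7, "y": -17.4, "z": 0, "yaw": 0}]}}

```text
t: 2.82
ee_pos: [0.5562, 0.3335, 0.2854]
eef_rot: [0.001, 0.991, 0.131, -0.0]
force: [-0.3, -0.6, 0.2]
width: 0.0929
grip_force: 0.0
```

Run:
```python
from h import *
snap('wrist','w2');S=sense();print(S['t'],S['ee_pos'],S['eef_rot'],S['joint_positions'],S['force'])
```

```text
2.8667 [0.5566269  0.33284002 0.28560636] [9.47427066e-04 9.91437136e-01 1.30581369e-01 1.21595286e-04] [-0.46784788  0.55442563 -0.19431553  1.25742703  0.10643752  1.3401773
 -1.96700566] [ 0.29411725 -0.72380755 -0.12287394]
```

View pics/w2.png

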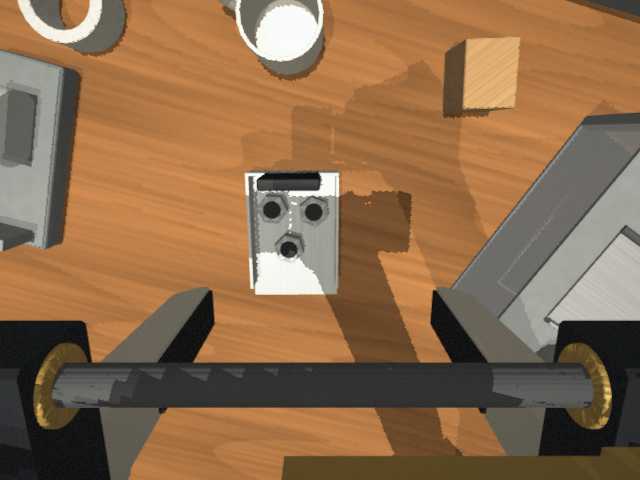

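The wrist view shows the nut scoop upright. Its lip is at (256–338, 294), the rear wall at (246–339, 173), and the plate top runs from about (258,190) to (320,190).

Run:
```python
from fit import *
d=json.load(open('pics/w2.json'));print(d['xyz'])
s,e=fit('w2',[(-.075,.05,.003),(-.075,-.05,.003),(.075,.05,.033),(.075,-.05,.033)],[(256,294),(338,293),(246,173),(339,173)],[.5,.35,.26]);print(s,e)
rot=lambda a,v:np.array([np.cos(a)*v[0]-np.sin(a)*v[1],np.sin(a)*v[0]+np.cos(a)*v[1]])
g=s[:2]+rot(s[2],(.069,0));print(g)
for y in(.03,-.03):
  for x in(.063,.075): print(proj('w2',np.r_[s[:2]+rot(s[2],(x,y)),.088]))
S=sense();T=q2R(S['eef_rot']).as_matrix()
print(T.T@(np.r_[g,.049]-S['ee_pos'])*100,np.arctan2(T[1,0],T[0,0]))
```

```text
[0.6256228130738525, 0.35173828387081746, 0.4850166908376639]
[0.50499431 0.35073937 0.26801294] 0.5730193033032265
[0.57153094 0.36901166]
(np.float64(257.30040529070493), np.float64(191.1468618024556))
(np.float64(256.72170414642346), np.float64(178.39668417437284))
(np.float64(320.60553104876067), np.float64(190.80793593242117))
(np.float64(320.5285263105058), np.float64(178.05569155755228))
[ 2.37630638 -3.15309748 23.65464072] 0.2619108081342688
```

Call:
{"fn": "step_arm", "kwargs": {"targets": [{"x": 1.2, "y": -1.6, "z": 0, "yaw": 0}, {"x": 2.4, "y": -3.15, "z": 3, "yaw": 0}, {"x": 2.4, "y": -3.15, "z": 6, "yaw": 0}, {"x": 2.4, "y": -3.15, "z": 9, "yaw": 0}, {"x": 2.4, "y": -3.15, "z": 12, "yaw": 0}, {"x": 2.4, "y": -3.15, "z": 14, "yaw": 0}, {"x": 2.4, "y": -3.15, "z": 14, "yaw": 0}, {"x": 2.4, "y": -3.15, "z": 14, "yaw": 0}]}}

```text
t: 3.53
ee_pos: [0.5712, 0.3695, 0.1452]
eef_rot: [0.001, 0.991, 0.131, -0.001]
force: [-0.2, 0.3, 2.1]
width: 0.093
grip_force: 0.0
```

Run:
```python
from h import *
S=sense();T=q2R(S['eef_rot']).as_matrix()
print(T.T@(np.array([.5715,.369,.049])-S['ee_pos'])*100,np.arctan2(T[1,0],T[0,0]))
```

```text
[0.02834837 0.04394988 9.61939268] 0.26208044370019373
```

Call:
{"fn": "step_arm", "kwargs": {"targets": [{"x": 0, "y": 0, "z": 2.5, "yaw": 0}, {"x": 0, "y": 0, "z": 5, "yaw": 0}, {"x": 0, "y": 0, "z": 7.5, "yaw": 0}, {"x": 0, "y": 0, "z": 9, "yaw": 0}, {"x": 0, "y": 0, "z": 9.6, "yaw": 0}, {"x": 0, "y": 0, "z": 9.6, "yaw": 0}, {"x": 0, "y": 0, "z": 9.6, "yaw": 0}, {"x": 0, "y": 0, "z": 9.6, "yaw": 0}]}}

```text
t: 4.2
ee_pos: [0.5723, 0.3728, 0.0523]
eef_rot: [-0.001, 0.991, 0.132, 0.002]
force: [0.2, 0.1, 0.5]
width: 0.0926
grip_force: 0.0
```

Call:
{"fn": "step_arm", "kwargs": {"targets": [{"x": 0, "y": 0, "z": 0, "yaw": 0}, {"x": 0, "y": 0, "z": 0, "yaw": 0}, {"x": 0, "y": 0, "z": 0, "yaw": 0}, {"x": 0, "y": 0, "z": 0, "yaw": 0}, {"x": 0, "y": 0, "z": 0, "yaw": 0}, {"x": 0, "y": 0, "z": 0, "yaw": 0}, {"x": 0, "y": 0, "z": 0, "yaw": 0}, {"x": 0, "y": 0, "z": 0, "yaw": 0}], "jaw": -1, "grip_force": 60}}

```text
t: 4.87
ee_pos: [0.5708, 0.3715, 0.0499]
eef_rot: [0.0, 0.991, 0.132, 0.0]
force: [0.6, -1.0, 1.4]
width: 0.0583
grip_force: 60.0
```

Call:
{"fn": "step_arm", "kwargs": {"targets": [{"x": 0, "y": 0, "z": -0.5, "yaw": 0}, {"x": 0, "y": 0, "z": -1, "yaw": 0}, {"x": 0, "y": 0, "z": -1.5, "yaw": 0}, {"x": 0, "y": 0, "z": -2, "yaw": 0}, {"x": 0, "y": 0, "z": -2, "yaw": 0}, {"x": 0, "y": 0, "z": -2, "yaw": 0}]}}

```text
t: 5.37
ee_pos: [0.5707, 0.3721, 0.0703]
eef_rot: [-0.0, 0.991, 0.132, 0.0]
force: [0.7, 0.5, -3.7]
width: 0.0587
grip_force: 60.0
```

Run:
```python
from h import *
snap('wrist','w3');snap('scene','s3');S=sense();print(S['t'],S['ee_pos'],S['force'],S['moment'],S['width'],S['grip_force'])
a=cv2.imread('pics/w3.png');b=cv2.imread('pics/s3.png')[150:220,350:450]
b=cv2.resize(b,(400,280),interpolation=cv2.INTER_CUBIC);c=cv2.resize(a[100:380,150:500],(400,320))
cv2.imwrite('pics/c3.png',np.vstack([c,b]))
```

```text
5.4667 [0.57031596 0.37160791 0.06958093] [ 0.37676745 -0.65428078 -3.31440711] [ 0.00048174 -0.10393563 -0.03658326] 0.05831370141848336 59.99815106391907
```

View pics/c3.png

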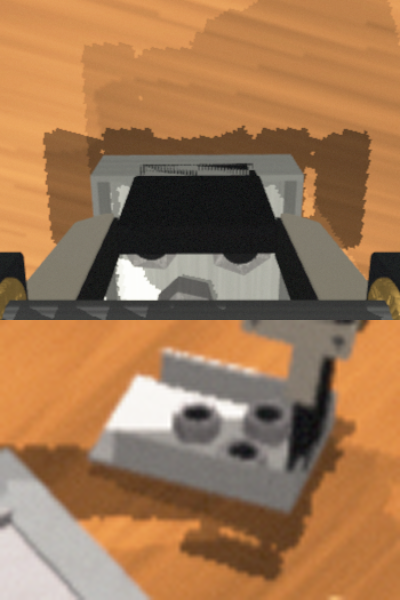

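The scoop is lifted (about 3.3 N) with all three nuts in it. In the scene crop the lip corners are at (135,378) and (93,460), and the rear lower corner is at (290,512). I'll estimate the pitch from those.

```bash
cat >> fit.py <<'E'
def tilt(f,P,uv,tcp,yaw,a0=0.0):
    # P in scoop frame; pivot at grip (.069,0,.068) coincident with grasp point; fit tilt (nose down +), and small dx,dy shift
    P=np.array(P,float)-[.069,0,.068];uv=np.array(uv,float);g=np.array(tcp)+[0,0,.019]
    def w(p): return R.from_euler('z',yaw).apply(R.from_euler('y',-p[0]).apply(P))+g+[p[1],p[2],0]
    def fun(p): return np.r_[(np.c_[proj(f,w(p))]-uv).ravel(),p[1]/.003,p[2]/.003]
    r=least_squares(fun,[a0,0,0]);return np.degrees(r.x[0]),r.x[1:],np.abs(r.fun[:-2]).max()
E
python3 - <<'E'
from fit import *
C=lambda u,v:(350+u/4,150+(v-320)/4)
print(tilt('s3',[(-.075,-.05,.0),(-.075,.05,.0),(.075,.05,0)],[C(135,380),C(93,460),C(290,512)],[.5705,.3718,.0699],.265))
print(tilt('s3',[(-.075,.05,.0),(-.075,-.05,.0),(.075,-.05,0)],[C(135,380),C(93,460),C(290,512)],[.5705,.3718,.0699],.265))
E
```

```text
(np.float64(-2.5900614370981216), array([ 0.01511403, -0.02279293]), np.float64(20.412045505231674))
(np.float64(4.794151975412978), array([ 0.00083266, -0.00037746]), np.float64(1.1520473685159232))
```

Call:
{"fn": "step_arm", "kwargs": {"targets": [{"x": 0, "y": 0, "z": 0.5, "yaw": 0}, {"x": 0, "y": 0, "z": 0.8, "yaw": 0}, {"x": 0, "y": 0, "z": 0.8, "yaw": 0}, {"x": 0, "y": 0, "z": 0.8, "yaw": 0}]}}

```text
t: 5.8
ee_pos: [0.5701, 0.3714, 0.061]
eef_rot: [0.0, 0.991, 0.132, -0.001]
force: [-0.6, -0.0, -3.6]
width: 0.0588
grip_force: 60.0
```

Call:
{"fn": "step_arm", "kwargs": {"targets": [{"x": 0, "y": 0, "z": 0, "yaw": 0}, {"x": 0, "y": 0, "z": 0, "yaw": 0}, {"x": 0, "y": 0, "z": -0.4, "yaw": 0}, {"x": 0, "y": 0, "z": -0.8, "yaw": 0}, {"x": 0, "y": 0, "z": -1.2, "yaw": 0}, {"x": 0, "y": 0, "z": -1.6, "yaw": 0}, {"x": 0, "y": 0, "z": -1.6, "yaw": 0}, {"x": 0, "y": 0, "z": -1.6, "yaw": 0}], "grip_force": 8}}

```text
t: 6.47
ee_pos: [0.5715, 0.3723, 0.0787]
eef_rot: [-0.001, 0.991, 0.132, 0.001]
force: [1.0, -0.6, -2.7]
width: 0.0599
grip_force: 8.0
```

Run:
```python
from h import *
S=sense();print(S['t'],S['ee_pos'],S['force'],S['moment'],S['width'],S['grip_force'])
snap('scene','s4');b=cv2.imread('pics/s4.png')[140:220,350:450]
cv2.imwrite('pics/c4.png',cv2.resize(b,(600,480),interpolation=cv2.INTER_CUBIC))
```

```text
6.4667 [0.57150083 0.37227289 0.07874965] [ 1.03157665 -0.64809826 -2.73761334] [ 0.03213937 -0.19249799  0.00735086] 0.05986354545391316 7.999862730503082
```

View pics/c4.png

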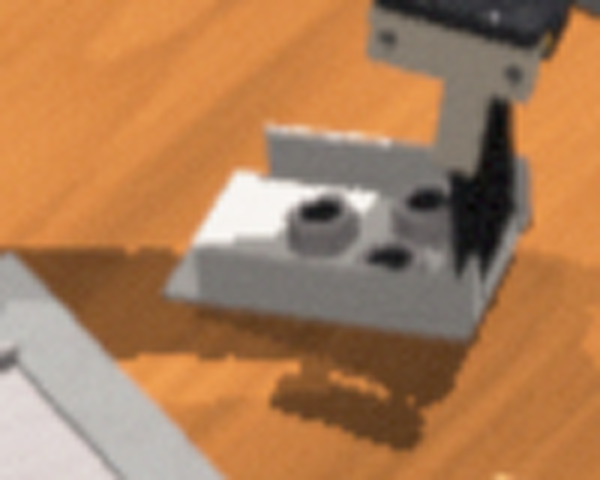

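The crop shows the scoop pitched nose-down with the nuts still in place. The lip corner is at (165,296), the far lip corner at (238,172), and the rear lower corner at (470,337).

Run:
```python
from fit import *
C=lambda u,v:(350+u/6,140+v/6)
print(tilt('s4',[(-.075,-.05,.003),(-.075,.05,.0),(.075,.05,0)],[C(238,172),C(165,296),C(470,337)],[.5715,.3723,.0787],.265))
print(tilt('s4',[(-.075,.05,.0),(-.075,-.05,.003),(.075,.05,0)],[C(165,296),C(238,172),C(470,337)],[.5715,.3723,.0787],.265))
print(tilt('s4',[(-.075,-.05,.003),(-.075,.05,.003)][::-1]+[(.075,-.05,0)],[C(238,172),C(165,293),C(470,337)],[.5715,.3723,.0787],.265))
```

```text
(np.float64(6.122992260465494), array([ 0.01732816, -0.02040552]), np.float64(20.452709861637004))
(np.float64(6.122989318822273), array([ 0.01732816, -0.02040552]), np.float64(20.45270849279521))
(np.float64(14.076007108136453), array([0.00193443, 0.00075833]), np.float64(0.5656620254624727))
```

Call:
{"fn": "step_arm", "kwargs": {"targets": [{"x": 0, "y": 0, "z": 0, "yaw": 0}, {"x": 0, "y": 0, "z": 0, "yaw": 0}, {"x": 0, "y": 0, "z": 0, "yaw": 0}, {"x": 0, "y": 0, "z": -1, "yaw": 0}, {"x": 0, "y": 0, "z": -3, "yaw": 0}, {"x": 0, "y": 0, "z": -5.5, "yaw": 0}, {"x": 0, "y": 0, "z": -8, "yaw": 0}, {"x": 0, "y": 0, "z": -11, "yaw": 0}, {"x": 0, "y": 0, "z": -14, "yaw": 0}, {"x": 0, "y": 0, "z": -17, "yaw": 0}, {"x": 0, "y": 0, "z": -20, "yaw": 0}, {"x": 0, "y": 0, "z": -22, "yaw": 0}], "grip_force": 60}}

```text
t: 7.52
ee_pos: [0.5706, 0.3721, 0.3018]
eef_rot: [-0.001, 0.991, 0.132, 0.002]
force: [0.3, 0.2, -2.5]
width: 0.0583
grip_force: 60.0
```

Call:
{"fn": "step_arm", "kwargs": {"targets": [{"x": -0.1, "y": 0.8, "z": -0.5, "yaw": 0.01}, {"x": -0.3, "y": 2.4, "z": -0.5, "yaw": 0.03}, {"x": -0.6, "y": 4.6, "z": -0.5, "yaw": 0.07}, {"x": -1, "y": 7, "z": -0.5, "yaw": 0.11}, {"x": -1.3, "y": 9.5, "z": -0.5, "yaw": 0.15}, {"x": -1.7, "y": 12, "z": -0.5, "yaw": 0.19}, {"x": -2, "y": 14.5, "z": -0.5, "yaw": 0.22}, {"x": -2.4, "y": 17, "z": -0.5, "yaw": 0.26}, {"x": -2.7, "y": 19.5, "z": -0.5, "yaw": 0.3}, {"x": -3, "y": 22, "z": -0.5, "yaw": 0.34}, {"x": -3.4, "y": 24.5, "z": -0.5, "yaw": 0.38}, {"x": -3.7, "y": 27, "z": -0.5, "yaw": 0.42}]}}

```text
t: 8.52
ee_pos: [0.6035, 0.0974, 0.3002]
eef_rot: [0.001, 0.997, -0.08, -0.003]
force: [0.6, 0.1, -3.4]
width: 0.0582
grip_force: 60.0
```

Call:
{"fn": "step_arm", "kwargs": {"targets": [{"x": -0.8, "y": 2.4, "z": 0, "yaw": 0.04}, {"x": -1.6, "y": 4.7, "z": 0, "yaw": 0.08}, {"x": -2.4, "y": 7, "z": 0, "yaw": 0.11}, {"x": -3.2, "y": 9, "z": 0, "yaw": 0.14}, {"x": -3.8, "y": 10, "z": 0, "yaw": 0.16}, {"x": -3.8, "y": 10, "z": 0, "yaw": 0.165}, {"x": -3.8, "y": 10, "z": 0, "yaw": 0.165}, {"x": -3.8, "y": 10, "z": 0, "yaw": 0.165}]}}

```text
t: 9.18
ee_pos: [0.5526, 0.0103, 0.3022]
eef_rot: [-0.001, 0.987, -0.158, -0.0]
force: [0.5, 0.1, -3.2]
width: 0.0583
grip_force: 60.0
```

Run:
```python
from h import *
S=sense();print(S['t'],S['ee_pos'],S['force'],S['moment'],S['width'],S['joint_positions'])
T=q2R(S['eef_rot']).as_matrix();print(T.T@(np.array([.6212,-.012,.23])-S['ee_pos'])*100,np.arctan2(T[1,0],T[0,0])+.321)
```

```text
9.1833 [0.55264292 0.01034492 0.30220252] [ 0.54476756  0.12252873 -3.15974139] [ 0.05768855 -0.10303111 -0.04161539] 0.05832425152670511 [-0.0425083   0.36922251 -0.02182187  1.51564877  0.00651171  1.25711768
 -1.95349447]
[ 7.21722133 -0.00941638  7.21369165] 0.0031739582951583745
```

Call:
{"fn": "step_arm", "kwargs": {"targets": [{"x": 1, "y": 0, "z": 0, "yaw": 0}, {"x": 3, "y": 0, "z": 0, "yaw": 0}, {"x": 5, "y": 0, "z": 0, "yaw": 0}, {"x": 6.5, "y": 0, "z": 0.5, "yaw": 0}, {"x": 7.2, "y": 0, "z": 2, "yaw": 0}, {"x": 7.2, "y": 0, "z": 4, "yaw": 0}, {"x": 7.2, "y": 0, "z": 6, "yaw": 0}, {"x": 7.2, "y": 0, "z": 7.2, "yaw": 0}, {"x": 7.2, "y": 0, "z": 7.2, "yaw": 0}, {"x": 7.2, "y": 0, "z": 7.2, "yaw": 0}]}}

```text
t: 10.02
ee_pos: [0.6209, -0.0122, 0.2298]
eef_rot: [-0.0, 0.987, -0.158, -0.001]
force: [0.3, -0.4, -2.3]
width: 0.0585
grip_force: 60.0
```

Run:
```python
from h import *
S=sense();print(S['t'],S['ee_pos'],S['force'],S['moment'],S['eef_rot'])
snap('scene','s5');snap('top','t5')
b=cv2.imread('pics/s5.png')[110:320,250:430]; b=cv2.resize(b,None,fx=2.8,fy=2.8,interpolation=cv2.INTER_CUBIC)
cv2.imwrite('pics/c5.png',b);print(b.shape)
```

```text
10.0167 [ 0.62092293 -0.01224579  0.22976809] [ 0.26614986 -0.3760616  -2.27600675] [-0.01622772 -0.08090413  0.0410777 ] [-3.93336672e-04  9.87422475e-01 -1.58100174e-01 -1.01821451e-03]
(588, 504, 3)
```

View pics/c5.png

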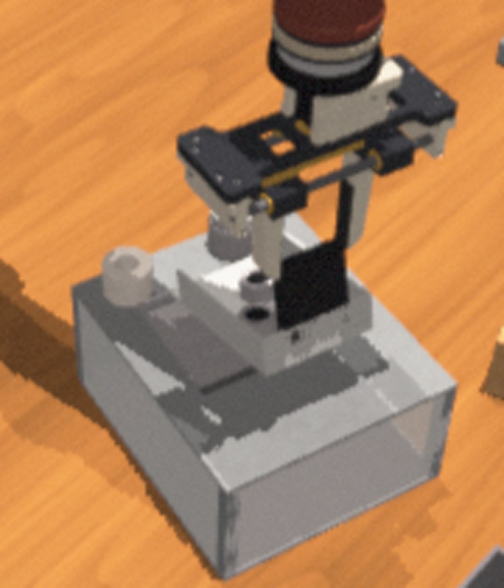

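The crop shows the scoop above the flap, spout toward the front deck, with the nuts in. The hopper's top corners are at (222,490), (456,384) and (75,285). The scoop's lower rear corners are at (266,370) and (371,330).

Run:
```python
from fit import *
C=lambda u,v:(250+u/2.8,110+v/2.8)
h,e=fit('s5',[(.13,-.11,.12),(.13,.11,.12),(-.13,-.11,.12)],[C(222,490),C(456,384),C(75,285)],[.56,.009,-.32]);print('hopper',h,e)
for a in (.15,.2,.25,.3):
    P=np.array([(.075,-.05,0),(.075,.05,0),(-.056,-.05,.033),(-.075,-.05,0)])-[.069,0,.068]
    w=R.from_euler('z',-.32).apply(R.from_euler('y',-a).apply(P))+[.6209,-.0122,.2488]
    u,v=proj('s5',w);print(a,((u-250)*2.8).round(),((v-110)*2.8).round())
```

```text
hopper [ 0.56148354  0.01183882 -0.34200952] 1.0030510992060613
0.15 [258. 365. 170. 162.] [367. 319. 250. 272.]
0.2 [260. 368. 171. 164.] [369. 321. 258. 281.]
0.25 [263. 370. 173. 167.] [370. 323. 265. 289.]
0.3 [265. 373. 176. 171.] [372. 324. 272. 298.]
```

Call:
{"fn": "step_arm", "kwargs": {"targets": [{"x": 0, "y": 0, "z": 1, "yaw": 0}, {"x": 0, "y": 0, "z": 2, "yaw": 0}, {"x": 0, "y": 0, "z": 2.8, "yaw": 0}, {"x": 0, "y": 0, "z": 3.6, "yaw": 0}, {"x": 0, "y": 0, "z": 4.4, "yaw": 0}, {"x": 0, "y": 0, "z": 4.4, "yaw": 0}, {"x": 0, "y": 0, "z": 4.4, "yaw": 0}]}}

```text
t: 10.7
ee_pos: [0.6203, -0.0142, 0.1861]
eef_rot: [0.0, 0.987, -0.159, -0.001]
force: [-0.4, 0.2, -2.6]
width: 0.0585
grip_force: 60.0
```

Run:
```python
from h import *
S=sense();print(S['t'],S['ee_pos'],S['force'],S['moment'])
snap('scene','s6')
for n in('s6',):
    b=cv2.imread(f'pics/{n}.png')[150:290,270:410]; b=cv2.resize(b,None,fx=4,fy=4,interpolation=cv2.INTER_CUBIC)
    cv2.imwrite('pics/c6.png',b)
```

```text
10.7 [ 0.6203398  -0.01418458  0.1860723 ] [-0.36013357  0.19230981 -2.55528342] [-0.00772145  0.07635875  0.03955224]
```

View pics/c6.png

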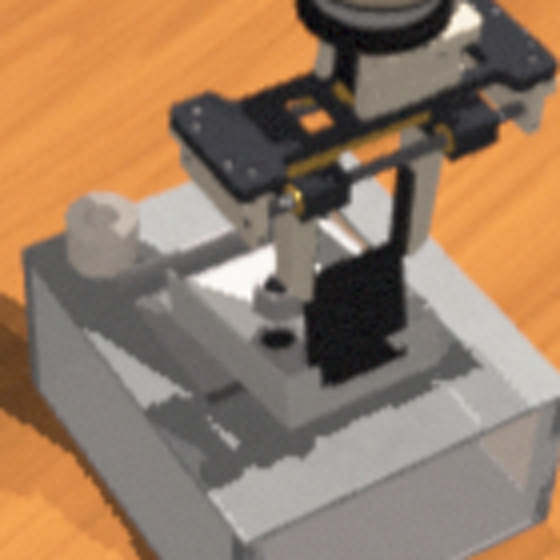

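The lip has pressed the flap part-way open (lip reaction about 1.3 N) and the nuts are still in the scoop. Next I'll tip it against the front edge.

Call:
{"fn": "step_arm", "kwargs": {"targets": [{"x": -0.8, "y": 0, "z": 0, "yaw": 0}, {"x": -1.5, "y": 0, "z": -0.2, "yaw": 0}, {"x": -2.2, "y": 0, "z": -0.4, "yaw": 0}, {"x": -3, "y": 0, "z": -0.7, "yaw": 0}, {"x": -3.8, "y": 0, "z": -0.9, "yaw": 0}, {"x": -4.6, "y": 0, "z": -1.1, "yaw": 0}], "grip_force": 8}}

```text
t: 11.25
ee_pos: [0.5814, -0.0011, 0.2011]
eef_rot: [0.0, 0.987, -0.16, 0.007]
force: [7.8, -4.2, 5.3]
width: 0.0598
grip_force: 8.0
```

Run:
```python
from h import *
S=sense();print(S['t'],S['ee_pos'],S['force'],S['moment'],S['width'])
snap('scene','s7');snap('wrist','w7');snap('top','t7')
```

```text
11.25 [ 0.58144847 -0.00110566  0.20105511] [ 7.77709369 -4.20266267  5.30390058] [-0.78894949 -1.65554049  0.01157839] 0.05975897550487838
```

```bash
cat > pl.py <<'E'
from fit import *
from scipy.optimize import minimize
def mask(f,box):
    x0,y0,x1,y1=box;im=cv2.imread(f'pics/{f}.png')[y0:y1,x0:x1];m=(im.max(2)<48).astype(np.uint8)
    n,l,s,c=cv2.connectedComponentsWithStats(cv2.morphologyEx(m,cv2.MORPH_OPEN,np.ones((7,7)))); k=1+s[1:,4].argmax();return (l==k).astype(np.uint8),s[k]
def est(f,box,tcp,yaw,a0s=np.arange(.1,1.0,.04),zb=.035):
    m,s=mask(f,box);P0=np.array([(x,y,z) for x in(.063,.075) for y in(-.03,.03) for z in(zb,.088)])-[.069,0,.068]
    def iou(p):
        w=R.from_euler('z',yaw).apply(R.from_euler('y',-p[0]).apply(P0)+[p[1],0,p[2]])+np.array(tcp)+[0,0,.019]
        u,v=proj(f,w);h=cv2.convexHull(np.c_[u-box[0],v-box[1]].astype(np.float32)); k=np.zeros_like(m)
        cv2.fillConvexPoly(k,np.round(h*16).astype(int),1,shift=4);return -(k&m).sum()/(k|m).sum()
    best=min((minimize(iou,[a,0,0],method='Nelder-Mead',options=dict(initial_simplex=[[a,0,0],[a+.05,0,0],[a,.004,0],[a,0,.004]])) for a in a0s),key=lambda r:r.fun)
    return np.degrees(best.x[0]).round(1),(best.x[1:]*1000).round(1),-best.fun,s
E
python3 - <<'E'
from pl import *
print(est('s6',(270,190,410,290),[.6203,-.0142,.1861],-.323))
print(est('s7',(240,190,410,290),[.5814,-.0011,.2011],-.323))
E
```

```text
(np.float64(13.7), array([-43.6,  28.9]), np.float64(-0.0), array([ 77,  23,  24,  31, 591], dtype=int32))
(np.float64(11.1), array([-36.4,  25.3]), np.float64(-0.0), array([ 98,   7,  24,  28, 542], dtype=int32))pl.py:11: RuntimeWarning: overflow encountered in scalar negative
  cv2.fillConvexPoly(k,np.round(h*16).astype(int),1,shift=4);return -(k&m).sum()/(k|m).sum()
```

```bash
sed -i 's/return -(k&m).sum()/return -float((k\&m).sum())/' pl.py
python3 - <<'E'
from pl import *
print(est('s6',(270,190,410,290),[.6203,-.0142,.1861],-.323))
print(est('s7',(240,190,410,290),[.5814,-.0011,.2011],-.323))
E
```

```text
(np.float64(28.0), array([  3. , -11.2]), np.float64(0.7885402455661664), array([ 77,  23,  24,  31, 591], dtype=int32))
(np.float64(6.7), array([ 5. , -7.5]), np.float64(0.8523809523809524), array([ 98,   7,  24,  28, 542], dtype=int32))
```

Run:
```python
from pl import *
ims={k:cv2.imread(f'pics/{k}.png').astype(int) for k in('scene0','s5','s6','s7')}
# roll region in scene px: c6 (65-140,195-275)/4+(270,150)
for k in('s5','s6','s7'):
    r=ims[k][190:225,278:312]; t=ims['scene0'][190:225,278:312]
    print(k,np.abs(r-t).mean().round(1), [cv2.minMaxLoc(cv2.matchTemplate(ims[k][170:250,260:330].astype(np.uint8),ims['s5'][198:222,284:308].astype(np.uint8),cv2.TM_CCOEFF_NORMED))[i] for i in(1,3)])
# plate gray ascii, s6 and s7, and top view tin/roll match
for n in('t5','t7'):
    a=cv2.imread(f'pics/{n}.png');b=cv2.imread('pics/top0.png')
    for nm,(x,y) in dict(tin=(286,267),roll=(332,282)).items():
        t=b[y-11:y+11,x-11:x+11];r=a[y-30:y+30,x-30:x+30]
        q=cv2.minMaxLoc(cv2.matchTemplate(r,t,cv2.TM_CCOEFF_NORMED));print(n,nm,q[1],np.array(q[3])-19)
# corners of black mask
for k,bx in(('s6',(270,190,410,290)),('s7',(240,190,410,290))):
    m,s=mask(k,bx);c=max(cv2.findContours(m,0,2)[0],key=cv2.contourArea);ap=cv2.approxPolyDP(c,2.0,True)[:,0]+[bx[0],bx[1]];print(k,ap.tolist())
```

```text
s5 35.4 [1.0, (24, 28)]
s6 36.9 [0.9765135049819946, (24, 28)]
s7 38.1 [0.9227127432823181, (24, 28)]
t5 tin 0.9348090887069702 [0 0]
t5 roll 0.22665837407112122 [19 19]
t7 tin 0.6359714269638062 [-5  0]
t7 roll 0.1969158947467804 [16 -8]
s6 [[369, 213], [361, 213], [349, 219], [347, 240], [351, 243], [365, 240], [365, 234], [370, 231]]
s7 [[359, 197], [338, 203], [339, 224], [349, 223], [361, 217]]
```

Run:
```python
import cv2,numpy as np
s=cv2.resize(cv2.imread('pics/s7.png')[160:295,270:420],(450,405),interpolation=cv2.INTER_CUBIC)
t=cv2.resize(cv2.imread('pics/t7.png')[195:315,248:365],(350,359),interpolation=cv2.INTER_CUBIC)
w=cv2.resize(cv2.imread('pics/w7.png'),(320,240))
o=np.zeros((600,800,3),np.uint8);o[:405,:450]=s;o[:359,450:]=t;o[360:600,480:]=w
t5=cv2.resize(cv2.imread('pics/s6.png')[190:255,320:400],(234,190),interpolation=cv2.INTER_CUBIC);o[408:598,0:234]=t5
cv2.imwrite('pics/c7.png',o)
```

```text
(no output)
```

View pics/c7.png

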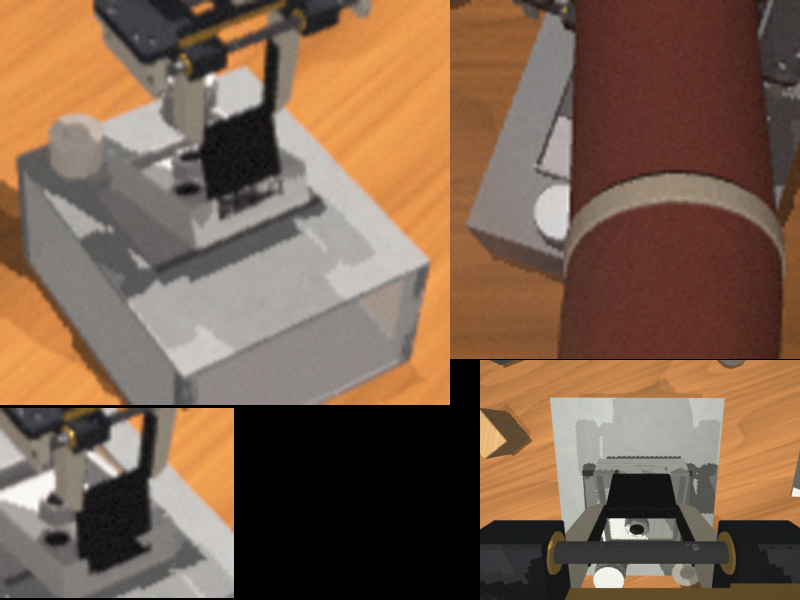

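The composite shows the nuts still in the scoop and the tin and roll undisturbed on the deck. The scoop is low over the flap. Plate corners in scene pixels are about (337,208), (363,197), (339,227) and (364,216). I'll fit the pitch.

Run:
```python
from fit import *
def f2(f,uv,tcp,zb,P=None):
    P=np.array(P if P is not None else [(.075,-.03,.088),(.075,.03,.088),(.075,-.03,zb),(.075,.03,zb)])-[.069,0,.068]
    def w(p): return R.from_euler('z',-.325).apply(R.from_euler('y',-p[0]).apply(P)+[p[1],0,p[2]])+np.array(tcp)+[0,0,.019]
    r=least_squares(lambda p:np.r_[(np.c_[proj(f,w(p))]-uv).ravel(),p[1:]/.005],[.3,0,0]);print(f,zb,np.degrees(r.x[0]).round(1),(r.x[1:]*1e3).round(1),np.abs(r.fun).max().round(1))
D=lambda u,v:(270+u/3,160+v/3)
for zb in(.033,.025,.015,.003):
    f2('s6',[(346.5,219.5),(371,211.8),(350.5,246),(371,238)],[.6203,-.0142,.1861],zb)
    f2('s7',[D(200,145),D(278,112),D(207,200),D(283,167)],[.5814,-.0011,.2011],zb)
P=[(.075,-.05,0),(.075,-.05,.033),(.075,-.03,.088),(.075,.03,.088)]
f2('s7',[D(195,247),D(188,210),D(200,145),D(278,112)],[.5814,-.0011,.2011],0,P)
```

```text
s6 0.033 23.0 [ 3.9 -8.5] 3.3
s7 0.033 7.5 [ 7.3 -4.3] 2.1
s6 0.025 17.4 [ 2.8 -4.8] 2.1
s7 0.025 1.7 [ 7.3 -0.8] 3.0
s6 0.015 10.9 [ 2.3 -0.3] 1.5
s7 0.015 -3.8 [7.9 3.4] 4.3
s6 0.003 4.6 [2.6 4.8] 2.7
s7 0.003 -8.8 [9.1 7.8] 5.7
s7 0 12.1 [ 8.1 -5.1] 1.7
```

Run:
```python
from fit import *
for f,tcp,yaw in(('w3',[.5703,.3716,.0696],.265),('w7',[.5814,-.0011,.2011],-.323)):
  for a in(0,5,10,15,20,25,30,40):
    P=np.array([(.063,-.03,.088),(.063,.03,.088),(.075,.03,.088),(.075,.03,.033),(.075,.05,.033),(.075,.05,0),(-.075,0,.003)])-[.069,0,.068]
    w=R.from_euler('z',yaw).apply(R.from_euler('y',-np.radians(a)).apply(P))+np.array(tcp)+[0,0,.019]
    u,v=proj(f,w);print(f,a,u.round().astype(int),v.round().astype(int))
# rows of grey along plate column in w7
a=cv2.imread('pics/w7.png')
print([int(x) for x in a[150:400:4,325].mean(1)])
```

```text
w3 0 [392 250 248 266 229 240 322] [325 325 299 260 260 244 452]
w3 5 [392 250 248 265 228 239 322] [328 328 303 255 255 235 432]
w3 10 [392 250 248 265 227 239 322] [331 331 307 250 250 226 413]
w3 15 [391 251 249 264 227 237 322] [334 334 312 245 245 217 395]
w3 20 [391 252 249 264 226 236 322] [336 336 316 241 241 209 377]
w3 25 [390 252 249 263 225 235 322] [337 337 319 237 237 201 359]
w3 30 [389 253 249 263 223 233 322] [339 339 323 233 233 193 341]
w3 40 [388 254 250 261 221 229 322] [340 340 329 226 226 178 308]
w7 0 [392 249 248 265 228 240 321] [322 321 294 258 257 243 453]
w7 5 [392 249 248 265 228 239 321] [325 324 299 252 252 234 433]
w7 10 [391 250 248 265 227 239 321] [328 327 303 248 247 225 414]
w7 15 [391 250 248 264 226 238 321] [330 330 307 243 243 216 395]
w7 20 [390 251 248 264 226 236 321] [332 332 311 238 238 207 377]
w7 25 [390 251 248 263 225 235 321] [334 334 315 234 234 199 359]
w7 30 [389 252 249 262 223 233 321] [336 335 319 230 230 191 342]
w7 40 [388 253 250 261 221 230 321] [337 337 325 224 223 176 308]
[175, 174, 172, 178, 173, 177, 174, 176, 175, 174, 172, 83, 152, 150, 145, 144, 149, 152, 116, 120, 25, 18, 14, 19, 20, 20, 13, 19, 20, 11, 18, 18, 19, 11, 19, 23, 17, 26, 20, 21, 23, 19, 87, 89, 119, 119, 22, 23, 23, 107, 121, 238, 200, 65, 48, 55, 54, 56, 55, 53, 54, 56, 55]
```

Call:
{"fn": "step_arm", "kwargs": {"targets": [{"x": 0.5, "y": 0, "z": 0, "yaw": 0}, {"x": 0.5, "y": 0, "z": -0.3, "yaw": 0}, {"x": 0.5, "y": 0, "z": -0.7, "yaw": 0}, {"x": 0.5, "y": 0, "z": -1.1, "yaw": 0}, {"x": 0.5, "y": 0, "z": -1.5, "yaw": 0}, {"x": 0.5, "y": 0, "z": -1.5, "yaw": 0}], "grip_force": 5}}

```text
t: 11.9
ee_pos: [0.5809, -0.0006, 0.2126]
eef_rot: [-0.0, 0.987, -0.159, -0.001]
force: [-0.2, 0.0, -4.1]
width: 0.0595
grip_force: 5.0
```

```bash
cat > chk.py <<'E'
from pl import *
import sys
f=sys.argv[1]
S=sense();print(S['t'],S['ee_pos'].round(4),'F',S['force'].round(2),'M',S['moment'].round(3),S['width'].round(4))
snap('wrist',f);a=cv2.imread(f'pics/{f}.png');h=cv2.cvtColor(a,cv2.COLOR_BGR2HSV)
print([int(x) for x in a[100:364:4,321].mean(1)])
print([int(x) for x in a[100:364:4,228].mean(1)])
tcp=S['ee_pos'];T=q2R(S['eef_rot']).as_matrix();yaw=np.arctan2(T[1,0],T[0,0])
d=np.array([.5889-tcp[0],.0005-tcp[1]])@[np.cos(-.33),np.sin(-.33)];print('pivot fwd mm',(d*1e3).round(1),'z',((tcp[2]+.019-.12)*1e3).round(1))
for q in range(10,55,5):
    P=np.array([(.063,0,.088),(.075,0,.033),(.075,0,0)])-[.069,0,.068]
    w=R.from_euler('z',yaw).apply(R.from_euler('y',-np.radians(q)).apply(P))+tcp+[0,0,.019]
    print(q,proj(f,w)[1].round().astype(int),end=' ')
E
python3 chk.py w8
```

```text
Traceback (most recent call last):
  File "chk.py", line 4, in <module>
    S=sense();print(S['t'],S['ee_pos'].round(4),'F',S['force'].round(2),'M',S['moment'].round(3),S['width'].round(4))
                                                                                                 ^^^^^^^^^^^^^^^^
AttributeError: 'float' object has no attribute 'round'
```

```bash
sed -i "s/S\['width'\].round(4)/S['width']/" chk.py; python3 chk.py w8
```

```text
11.9 [ 0.5809 -0.0006  0.2126] F [-0.21  0.01 -4.13] M [0.084 0.179 0.022] 0.05949522268434905
[176, 176, 178, 179, 180, 177, 179, 179, 178, 182, 183, 181, 177, 178, 176, 177, 178, 180, 177, 178, 165, 84, 144, 161, 155, 159, 158, 159, 159, 156, 147, 23, 17, 21, 15, 17, 18, 13, 17, 19, 22, 20, 25, 20, 10, 17, 16, 20, 19, 22, 24, 18, 15, 15, 95, 24, 25, 28, 25, 139, 194, 236, 216, 75, 89, 212]
[200, 202, 202, 178, 179, 178, 178, 175, 174, 175, 175, 175, 176, 176, 172, 174, 175, 173, 173, 172, 171, 171, 171, 171, 174, 129, 84, 98, 147, 155, 111, 112, 114, 117, 116, 126, 126, 129, 133, 128, 126, 127, 126, 128, 125, 130, 127, 129, 109, 110, 108, 109, 108, 107, 108, 109, 108, 101, 58, 19, 22, 19, 23, 19, 20, 20]
pivot fwd mm 7.2 z 111.6
10 [332 250 226] 15 [334 245 217] 20 [336 241 209] 25 [338 237 201] 30 [339 233 193] 35 [340 229 185] 40 [341 226 178] 45 [341 224 171] 50 [341 221 165]
```

Call:
{"fn": "step_arm", "kwargs": {"targets": [{"x": -0.2, "y": 0, "z": -0.4, "yaw": 0}, {"x": -0.4, "y": 0, "z": -0.8, "yaw": 0}, {"x": -0.6, "y": 0, "z": -1.2, "yaw": 0}, {"x": -0.8, "y": 0, "z": -1.6, "yaw": 0}, {"x": -0.8, "y": 0, "z": -1.6, "yaw": 0}], "grip_force": 5}}

```text
t: 12.37
ee_pos: [0.5752, 0.0014, 0.2305]
eef_rot: [-0.0, 0.987, -0.159, 0.002]
force: [0.3, -1.2, -1.9]
width: 0.06
grip_force: 5.0
```

```bash
python3 chk.py w9
```

```text
12.3667 [0.5752 0.0014 0.2305] F [ 0.29 -1.25 -1.92] M [-0.032 -0.039  0.047] 0.05999077726734927
[185, 182, 182, 185, 187, 183, 187, 185, 187, 184, 184, 183, 184, 186, 184, 185, 185, 184, 89, 108, 175, 171, 168, 160, 29, 28, 23, 28, 26, 29, 26, 29, 29, 22, 17, 25, 18, 20, 18, 19, 20, 18, 18, 21, 19, 22, 20, 16, 22, 21, 25, 16, 24, 16, 102, 102, 97, 113, 164, 39, 39, 35, 190, 191, 195, 190]
[206, 207, 209, 184, 183, 181, 182, 183, 183, 183, 182, 187, 182, 184, 185, 183, 181, 179, 180, 180, 180, 179, 179, 177, 174, 171, 169, 168, 175, 211, 194, 116, 119, 119, 131, 141, 141, 138, 137, 140, 137, 135, 135, 135, 140, 136, 136, 133, 111, 112, 112, 113, 112, 113, 112, 109, 111, 107, 62, 23, 19, 21, 23, 18, 21, 15]
pivot fwd mm 13.2 z 129.5
10 [331 250 226] 15 [334 245 218] 20 [336 241 209] 25 [338 237 201] 30 [339 233 193] 35 [340 229 185] 40 [341 226 178] 45 [341 224 171] 50 [341 221 165]
```

Call:
{"fn": "step_arm", "kwargs": {"targets": [{"x": 0, "y": 0, "z": 0, "yaw": 0}, {"x": 0, "y": 0, "z": 0, "yaw": 0}, {"x": 0.5, "y": 0, "z": 0.6, "yaw": 0}, {"x": 1, "y": 0, "z": 1.5, "yaw": 0}, {"x": 1.4, "y": 0, "z": 2.4, "yaw": 0}, {"x": 1.5, "y": 0, "z": 3.2, "yaw": 0}, {"x": 1.5, "y": 0, "z": 3.8, "yaw": 0}, {"x": 1.5, "y": 0, "z": 3.8, "yaw": 0}, {"x": 1.5, "y": 0, "z": 3.8, "yaw": 0}], "grip_force": 60}}

```text
t: 13.17
ee_pos: [0.5882, -0.0036, 0.1902]
eef_rot: [0.0, 0.987, -0.159, -0.001]
force: [-0.9, 0.2, -0.7]
width: 0.0577
grip_force: 60.0
```

```bash
python3 chk.py w10; python3 -c "
from h import *
snap('scene','s10')"
```

```text
13.1667 [ 0.5882 -0.0036  0.1902] F [-0.86  0.15 -0.69] M [-0.027  0.11  -0.   ] 0.057737843138092174
[181, 179, 178, 175, 176, 180, 179, 181, 181, 178, 180, 182, 182, 182, 180, 178, 176, 175, 176, 176, 160, 159, 168, 161, 165, 165, 165, 165, 161, 167, 23, 26, 21, 18, 20, 21, 17, 18, 19, 12, 18, 19, 22, 23, 21, 21, 22, 15, 16, 26, 24, 19, 20, 15, 125, 152, 235, 235, 235, 235, 236, 235, 93, 93, 96, 97]
[204, 201, 202, 204, 202, 202, 205, 206, 190, 179, 178, 177, 176, 176, 175, 173, 174, 173, 175, 172, 174, 172, 172, 172, 172, 172, 168, 163, 158, 154, 117, 116, 116, 114, 97, 85, 68, 120, 123, 123, 118, 125, 124, 124, 122, 122, 123, 119, 109, 110, 110, 109, 109, 111, 110, 110, 106, 109, 109, 92, 27, 13, 23, 18, 20, 17]
pivot fwd mm -0.7 z 89.2
10 [332 250 226] 15 [334 245 217] 20 [336 241 209] 25 [338 237 201] 30 [339 233 193] 35 [340 229 185] 40 [341 226 178] 45 [341 224 171] 50 [341 221 165]
```

Run:
```python
from h import *
for f in('w9','w10'):
    a=cv2.imread(f'pics/{f}.png').mean(2).astype(int);print(f)
    for v in list(range(312,364,4))+list(range(408,456,6)): print(v,' '.join('%3d'%x for x in a[v,216:432:8]))
```

```text
w9
312 110 111 111  23  24  23  17  11  19  28  21  10  18  14  19  19  23  23  24  26  17  18  56  30 104 112 112
316 112 111 109  22  16 101 240 238 236 237 156 127 100 102  96 153 137 119 128 149 121 107  61  22  38 110 111
320 111 110 102  21  23 101 222 238 236 234 131 127 127 103 101 152 151 153 152 157 144  99  47  26  19 112 111
324 112 113  60  21  19 101 134 239 235 235 130 126 126 102  98 129 151 153 152 157 157 108  53  21  23 111 112
328 112 111  25  22  23 101 156 239 236 235 131 179 198 118 102 107 151 153 153 156 156 114 102  19  24 107 112
332 109 110  17  20  17  98 154 239 236 235 146 201  36 175 130 117 151 153 153 155 156 137 110  19  22  65 112
336 113 107  18  18  53 101  87  90  86  89 237  44  38  38 126  83  82  83  80  81  82  84 121  23  24  22 111
340 109  77  18  13  85 102  87  84  85  87 196  39  38  41 176  97  85  88  85  85  84  88 119  20  20  22 112
344 111  16  15  18 219 108 215 216 213 216 210 162  38  36 194 136 132 132 131 133 134 132 121  19  19  21 104
348 111  18  24  20 191 186 164 165 161 163 192 197 196 194 192 190 108 111 110 113 111  
[... 2910 characters left out ...]
 106 113 111 114 110 116 107
420  98 182 124  87  84  93  87  82  80  80 180 182 182 180 178 180 178 183 180 106 107 112 114 114 127 129 128
426 154 182  83 114  92 121 128 110  79  77 178 179 181 181 180 181 182 183 177 106 108 112 115 170 153 129 128
432 181 178 120 114  82  83  85  85 111  78 177 173 177 180 179 179 179 179 179 107 106 105 172 173 170 120 130
438 178 179  85 191 240 241 247  93 105  80 180 180 178 178 179 181 180 178 178 161 109 114 162 168 116 108 113
444 179 183 240 241 239 241 241 241  86 109 179 179 177 180 180 178 180 179 180 181 106 121 169 163 112 111 108
450 130 128 242 241 239 242 241 240 239  94 135 133 149 145 139 143 140 136 136 142 135 143 172 171 113 111 106
```

Call:
{"fn": "step_arm", "kwargs": {"targets": [{"x": 0, "y": 0, "z": 0, "yaw": 0}, {"x": 0, "y": 0, "z": 0, "yaw": 0}, {"x": 0, "y": 0, "z": 0, "yaw": 0}, {"x": 0, "y": 0, "z": 0, "yaw": 0}]}}

```text
t: 13.6
ee_pos: [0.5887, -0.0033, 0.1912]
eef_rot: [-0.0, 0.987, -0.159, 0.0]
force: [-0.7, -0.4, -0.3]
width: 0.0582
grip_force: 60.0
```

```bash
cat > gr.py <<'E'
from h import *
import sys
f=sys.argv[1];S=sense();print(S['t'],S['ee_pos'].round(4),S['force'].round(2),S['moment'].round(3));snap('wrist',f);snap('scene','S'+f)
a=cv2.imread(f'pics/{f}.png').mean(2).astype(int)
print([int(x) for x in a[140:232:4,321]])
for v in list(range(312,364,4))+list(range(408,456,8)): print(v,' '.join('%3d'%x for x in a[v,248:408:8]))
E
python3 gr.py w11
```

```text
13.6 [ 0.5887 -0.0033  0.1912] [-0.74 -0.37 -0.26] [ 0.059  0.129 -0.017]
[179, 180, 180, 181, 179, 178, 179, 177, 177, 178, 178, 171, 156, 164, 155, 156, 46, 44, 93, 154, 133, 23, 26]
312  21  18  22  23  24  21  21  20  20  22  17  22  20  21  23  20  20  19  25  24
316  25  80 176 176 177 176 174 174 105 108 108 109 109 109 106 108  85  81  19  17
320  13  97 239 239 239 239 236 236 234 152 151 151 153 154 150 153 126 116  24  21
324  21  98 239 240 237 237 237 237 235 153 151 151 149 154 151 153 153 118  21  13
328  17  97 238 240 237 236 237 235 235 236 155 151 152 155 148 154 154 114  27  12
332  16 100 240 238 237 237 237 236 235 237 151 151 150 154 150 157 154 112  78  22
336  19 100 239 239 236 236 236 235 234 237 235 149 150 154 150 154 157 129 100  25
340  34 101 192 238 235 235 238 237 235 236 234 149 148 154 154 155 155 120  98  22
344 196  96 197 237 235 235 237 237 236 237 235 148 147 152 150 155 157 146  99  18
348 215  98 204 238 236 234 238 237 235 236 236 167 150 153 151 154 156 153 105  19
352 147  96 199 199 192 194 199 197 195 198 194 191 109 109 111 113 114 116 110  31
356  85 100  91  91  96 102  96  97  94  96  94  97  94  93  94  99  89  96 117  85
360  94  97  91  93  98  96  94 100  93  96  98  95  96  93  93  96  95  93 116  93
408  83  83  81  79  77  78 183 185 184 182 181 182 180 182 109 106 109 110 110 115
416  87  83  85  79  78  78 181 181 181 181 178 181 181 180 181 107 108 108 113 112
424 113 122 120 100  79  78 144 179 181 182 180 178 180 181 181 110 112 111 110 168
432  80  85  86  83  98  78 179 178 178 181 179 179 180 180 182 108 107 106 172 171
440 240 241 242 197  84  94 180 180 179 178 181 180 179 180 179 183 108 108 168 167
448 240 242 240 241 238  87 139 136 138 152 150 146 149 148 145 143 136 129 172 169
```

Run:
```python
from h import *
for f,x0,y0 in(('s7',316,196),('Sw11',316,200)):
    a=cv2.imread(f'pics/{f}.png').mean(2).astype(int);print(f,'x',x0)
    for v in range(y0,y0+46,2): print(v,' '.join('%3d'%x for x in a[v,x0:x0+56:2]))
```

```text
s7 x 316
196 189 194 196 187 108  92 125 121 130 128 124  92 143 220 202 197 192 183 114  69  28  24  28 125 179 163 157 160
198 191 192 193 190 115  95 118 120 129 128 126  90 106 139 201 148  78  45  20  27  22  18  63 181 194 189 162 158
200 193 196 194 195 165  93 116 120 126 127 127  90 131  71  51  34  23  21  27  20  23  21  53 187 193 196 190 162
202 194 194 193 197 197 169 111 119 131 126 125  53  38  22  24  21  27  23  21  19  24  19  29 187 194 196 194 192
204 194 193 196 198 196 194 182 150 129 125 121  39  24  25  19  20  22  20  25  21  24  25  29 183 194 196 197 194
206 194 194 197 199 196 200 201 171 115 126 122  41  21  20  16  22  20  26  20  27  21  19  27 138 197 197 198 199
208 196 194 196 205 201 152 122 106 112 143  99  28  21   7  27  26  20  26  21  23  23  23  25 105 194 197 195 195
210 187 170 153 144 108  98 130 178 121  96  51  16  12  21  13  22  23  24  21  22  24  22  26  62 134 181 192 196
212 120 104  98  95 112 150 129  65  34  37  45  26  25  25  25  24  16  21  24  24  22  24  21  48 115 120 151 189
214  97  93 114 190 234 237 113 110 116 107 105
[... 3555 characters left out ...]
 174
234 115 118 114 117 115 117 116 115 118 130 131 133 135 129 172 173 181 181 180 176 168 176 178 178 175 179 180 177
236  97 108 116 119 117 114 115 117 113 115 131 135 129 131 177 182 182 175 161 157 177 178 178 179 182 179 148 124
238  93  97 101 110 114 113 116 117 115 116 141 172 129 166 180 180 165 175 173 177 179 178 178 170 144 110  91  95
240  96  95  97  98 109 113 114 117 115 116 124 179 147 180 181 182 180 178 177 179 180 167 126 103  91  90  89  87
242  96  96  97  94  97  98 115 115 111 115 118 179 182 181 182 179 181 184 178 156 125  94  90  87  88  88  90 109
244  88  95  96  97  94  91  95  91 112 112 114 174 181 179 181 182 179 149 108  91  89  87  87  90  89  98 143 165
```

Call:
{"fn": "step_arm", "kwargs": {"targets": [{"x": 0, "y": 0, "z": 0, "yaw": 0}, {"x": 0, "y": 0, "z": 0, "yaw": 0}, {"x": 0, "y": 0, "z": 0, "yaw": 0}, {"x": 0, "y": 0, "z": -1.5, "yaw": 0}, {"x": 0, "y": 0, "z": -3.5, "yaw": 0}, {"x": 0, "y": 0, "z": -6, "yaw": 0}, {"x": 0, "y": 0, "z": -9, "yaw": 0}, {"x": 0, "y": 0, "z": -11, "yaw": 0}, {"x": 0, "y": 0, "z": -11, "yaw": 0}, {"x": 0, "y": 0, "z": -11, "yaw": 0}, {"x": 0, "y": 0, "z": -11, "yaw": 0}, {"x": 0, "y": 0, "z": -11, "yaw": 0}]}}

```text
t: 14.7
ee_pos: [0.5872, -0.0034, 0.2983]
eef_rot: [0.0, 0.987, -0.159, -0.002]
force: [0.0, 0.8, -1.6]
width: 0.0583
grip_force: 60.0
```

Run:
```python
from h import *
F=[]
for i in range(12):
    snap(('wrist','scene','top')[i%3],f'z{i%3}');S=sense();F.append(np.r_[S['force'],S['moment']])
F=np.array(F);print(S['t'],S['ee_pos'],F.mean(0).round(2),F.std(0).round(2))
a=cv2.imread('pics/z0.png').mean(2).astype(int)
print([int(x) for x in a[140:232:4,321]])
for v in list(range(312,364,4)): print(v,' '.join('%3d'%x for x in a[v,248:408:8]))
# change seen through the clear walls / on the hopper
s0=cv2.imread('pics/scene0.png').astype(int);s1=cv2.imread('pics/z1.png').astype(int)
```

```text
15.3 [ 0.58859208 -0.00336401  0.30081044] [ 0.   -0.03 -1.79  0.04  0.    0.  ] [0.55 0.55 0.43 0.04 0.02 0.02]
[183, 185, 185, 185, 179, 182, 183, 183, 90, 88, 170, 172, 165, 174, 127, 44, 59, 131, 155, 18, 27, 27, 28]
312  21  25  14  16  18  24  26  22  25  20  22  19  22  23  17  19  20  16  15  21
316  26 101 239 238 237 236 236 236 235 172 154 150 150 155 153 122 121 110  18  27
320  20 100 239 238 235 235 237 234 234 236 151 151 150 155 151 147 119 105  19  22
324  23 101 168 237 234 234 237 236 234 236 151 151 150 153 152 155 119 106  21  24
328  19 102 136 238 235 235 237 236 234 237 220 149 149 154 151 154 120 110  20  21
332  15  98 155 238 235 234 237 236 234 236 235 149 149 154 152 155 142 114  80  26
336  23 100 148 224 222 220 225 230 230 231 229 158 157 146 144 146 149 114 118  22
340  28 101  87  91  87  86  83 193 191 191 186 190 190 163 111 114 118 135 120  25
344 147  99 119 105 127  93  82 191 190 191 189 192 189 192 111 115 141 176 119  18
348 192 129 116 114  93 103  83 187 190 191 188 188 189 190 114 120 183 182 120  22
352 190 206 249 248 248 104  95 188 188 190 188 191 189 191 112 112 179 147 118  35
356 190 231 248 247 248 247  99 187 184 189 188 189 189 188 112 140 177 116 118  99
360 190 247 248 247 247 248  96 188 184 189 187 188 185 189 111 157 173 118 112 109
```

All three nuts are out: the lifted scoop weighs about 1.79 N, its empty weight, and the flap is back flush. Next I'll return the scoop to where it stood.

Call:
{"fn": "step_arm", "kwargs": {"targets": [{"x": -0.3, "y": -1, "z": -0.5, "yaw": -0.02}, {"x": -1, "y": -3, "z": -0.5, "yaw": -0.07}, {"x": -2.8, "y": -6, "z": -0.5, "yaw": -0.13}, {"x": -4.6, "y": -9, "z": -0.5, "yaw": -0.19}, {"x": -6.4, "y": -12, "z": -0.5, "yaw": -0.25}, {"x": -8.2, "y": -15, "z": -0.5, "yaw": -0.31}, {"x": -10.3, "y": -18, "z": -0.5, "yaw": -0.37}, {"x": -12.4, "y": -21, "z": -0.5, "yaw": -0.43}, {"x": -14.5, "y": -24, "z": -0.5, "yaw": -0.49}, {"x": -16.5, "y": -27.5, "z": -0.5, "yaw": -0.55}, {"x": -18, "y": -30, "z": -0.5, "yaw": -0.588}, {"x": -18.7, "y": -31.2, "z": 0, "yaw": -0.588}]}}

```text
t: 16.3
ee_pos: [0.506, 0.3592, 0.302]
eef_rot: [-0.003, 0.99, 0.139, 0.0]
force: [-0.6, 1.0, -1.8]
width: 0.0575
grip_force: 60.0
```

Call:
{"fn": "step_arm", "kwargs": {"targets": [{"x": 0, "y": 0, "z": 0, "yaw": 0}, {"x": 0, "y": 0, "z": 0, "yaw": 0}, {"x": 0, "y": 0, "z": 3, "yaw": 0}, {"x": 0, "y": 0, "z": 6, "yaw": 0}, {"x": 0, "y": 0, "z": 9, "yaw": 0}, {"x": 0, "y": 0, "z": 12, "yaw": 0}, {"x": 0, "y": 0, "z": 14, "yaw": 0}, {"x": 0, "y": 0, "z": 15, "yaw": 0}, {"x": 0, "y": 0, "z": 15, "yaw": 0}, {"x": 0, "y": 0, "z": 15, "yaw": 0}]}}

```text
t: 17.13
ee_pos: [0.5107, 0.3504, 0.1516]
eef_rot: [0.0, 0.991, 0.132, 0.001]
force: [0.4, -0.3, -1.9]
width: 0.0579
grip_force: 60.0
```

Run:
```python
from h import *
S=sense();T=q2R(S['eef_rot']).as_matrix();print(S['t'],S['ee_pos'],S['force'],np.arctan2(T[1,0],T[0,0]),T.T@(np.array([.5107,.352,.1335])-S['ee_pos'])*100)
snap('wrist','y0');snap('scene','y1')
a=cv2.imread('pics/y0.png').astype(int);h=cv2.cvtColor(a.astype(np.uint8),cv2.COLOR_BGR2HSV)
print('S col321',[(v,int(h[v,321,1])) for v in range(140,232,4)])
# scoop (low saturation, bright) extent in the scene view
b=cv2.cvtColor(cv2.imread('pics/y1.png'),cv2.COLOR_BGR2HSV)[130:230,340:450]
m=((b[...,1]<60)&(b[...,2]>70)).astype(np.uint8)
for r in m[::3]: print(''.join('#' if x else '.' for x in r[::2]))
```

```text
17.1333 [0.51074588 0.35040782 0.15159753] [ 0.36362543 -0.30047181 -1.87295075] 0.2652161398207116 [ 0.03474545 -0.15588754  1.80971551]
S col321 [(140, 153), (144, 155), (148, 157), (152, 157), (156, 151), (160, 151), (164, 155), (168, 155), (172, 156), (176, 146), (180, 15), (184, 16), (188, 14), (192, 16), (196, 16), (200, 14), (204, 14), (208, 14), (212, 14), (216, 17), (220, 9), (224, 20), (228, 9)]
................................####........###########
................................####..........#########
................................###..............######
.................................##.................###
.........................................##............
.........................#.#######.......###...........
.......................############.......##...........
.......................############.....####...........
........................############..##.##............
.....................#####################.............
....................#####################..............
...................######################..............
................###
[... 512 characters left out ...]
............................
#############..........................................
##############.........................................
################.......................................
#################......................................
###################....................................
####################...................................
#####################..................................
#######################................................
########################...............................
##########################.............................
###########################............................
#############################..........................
```

Call:
{"fn": "step_arm", "kwargs": {"targets": [{"x": 0, "y": -0.15, "z": 1.2, "yaw": 0}, {"x": 0, "y": -0.15, "z": 2.4, "yaw": 0}, {"x": 0, "y": -0.15, "z": 3.2, "yaw": 0}, {"x": 0, "y": -0.15, "z": 3.6, "yaw": 0}, {"x": 0, "y": -0.15, "z": 3.6, "yaw": 0}], "grip_force": 20}}

```text
t: 17.65
ee_pos: [0.5089, 0.3528, 0.1147]
eef_rot: [0.0, 0.991, 0.133, -0.0]
force: [-0.1, 0.6, -1.9]
width: 0.0594
grip_force: 20.0
```

```bash
cat > f.py <<'E'
from h import *
F=[]
for i in range(4):
    snap(('wrist','scene')[i%2],f'f{i%2}');S=sense();F.append(np.r_[S['force'],S['moment']])
T=q2R(S['eef_rot']).as_matrix();F=np.array(F);print(S['t'],S['ee_pos'],F.mean(0).round(2),(T.T@F.mean(0)[:3]).round(2))
h=cv2.cvtColor(cv2.imread('pics/f0.png'),cv2.COLOR_BGR2HSV)
print('rear edge v',next((v for v in range(120,300) if h[v,321,1]<60),None))
E
python3 f.py
```

```text
17.85 [0.50947931 0.35355976 0.11572284] [ 0.05  0.18 -2.12  0.01 -0.    0.01] [ 0.1  -0.16  2.12]
rear edge v 178
```

Call:
{"fn": "step_arm", "kwargs": {"targets": [{"x": 0, "y": 0, "z": 0.5, "yaw": 0}, {"x": 0.4, "y": 0, "z": 0.9, "yaw": 0}, {"x": 0.9, "y": 0, "z": 1.3, "yaw": 0}, {"x": 1.4, "y": 0, "z": 1.8, "yaw": 0}, {"x": 1.9, "y": 0, "z": 2.3, "yaw": 0}, {"x": 2.5, "y": 0, "z": 2.9, "yaw": 0}, {"x": 3.1, "y": 0, "z": 3.6, "yaw": 0}, {"x": 3.6, "y": 0, "z": 4.3, "yaw": 0}, {"x": 3.6, "y": 0, "z": 4.3, "yaw": 0}], "grip_force": 8}}

```text
t: 18.6
ee_pos: [0.5437, 0.3617, 0.0693]
eef_rot: [0.001, 0.991, 0.133, -0.001]
force: [0.2, -1.1, -1.4]
width: 0.0595
grip_force: 8.0
```

```bash
python3 f.py
```

```text
18.8 [0.54277913 0.36247486 0.07154198] [-0.24 -0.4  -1.8  -0.06  0.07  0.02] [-0.33  0.32  1.8 ]
rear edge v 222
```

Call:
{"fn": "step_arm", "kwargs": {"targets": [{"x": 0.4, "y": 0, "z": 0.5, "yaw": 0}, {"x": 0.8, "y": 0, "z": 1, "yaw": 0}, {"x": 1.1, "y": 0, "z": 1.4, "yaw": 0}, {"x": 1.2, "y": 0, "z": 1.8, "yaw": 0}, {"x": 1.2, "y": 0, "z": 1.8, "yaw": 0}], "grip_force": 6}}

```text
t: 19.22
ee_pos: [0.5553, 0.3654, 0.0526]
eef_rot: [0.0, 0.991, 0.133, -0.0]
force: [0.0, -0.4, -0.9]
width: 0.0601
grip_force: 6.0
```

```bash
python3 f.py
python3 - <<'E'
from fit import *
for a in(-2,0,3,6,10):
    P=np.array([(.075,0,0),(.075,0,.033),(.063,0,.088)])-[.069,0,.068];S=sense()
    w=R.from_euler('z',.265).apply(R.from_euler('y',-np.radians(a)).apply(P))+S['ee_pos']+[0,0,.019];print(a,proj('f0',w)[1].round())
x=cv2.imread('pics/f0.png').mean(2).astype(int);print([(v,int(x[v,321])) for v in range(200,350,5)])
E
```

```text
19.4167 [0.55486849 0.36564052 0.05373903] [-0.28  0.12 -1.23 -0.01  0.06  0.03] [-0.24 -0.19  1.23]
rear edge v 239
-2 [247. 261. 324.]
0 [243. 259. 325.]
3 [238. 256. 327.]
6 [233. 253. 329.]
10 [225. 249. 331.]
[(200, 133), (205, 137), (210, 131), (215, 136), (220, 141), (225, 75), (230, 74), (235, 74), (240, 112), (245, 103), (250, 26), (255, 19), (260, 19), (265, 13), (270, 20), (275, 22), (280, 21), (285, 20), (290, 19), (295, 26), (300, 29), (305, 26), (310, 19), (315, 25), (320, 174), (325, 171), (330, 171), (335, 171), (340, 172), (345, 169)]
```

Call:
{"fn": "step_arm", "kwargs": {"targets": [{"x": 0, "y": 0, "z": 0, "yaw": 0}, {"x": 0, "y": 0, "z": 0, "yaw": 0}, {"x": 0, "y": 0, "z": -0.7, "yaw": 0}, {"x": 0.8, "y": 0, "z": -0.7, "yaw": 0}, {"x": 1.7, "y": -0.15, "z": -0.7, "yaw": 0}, {"x": 1.7, "y": -0.15, "z": -0.4, "yaw": 0}, {"x": 1.7, "y": -0.15, "z": 0, "yaw": 0}, {"x": 1.7, "y": -0.15, "z": 0, "yaw": 0}, {"x": 1.7, "y": -0.15, "z": 0, "yaw": 0}], "grip_force": 40}}

```text
t: 20.17
ee_pos: [0.5703, 0.3714, 0.0531]
eef_rot: [0.0, 0.991, 0.134, -0.001]
force: [-0.0, -0.1, -1.0]
width: 0.0585
grip_force: 40.0
```

```bash
python3 f.py
python3 - <<'E'
from h import *
x=cv2.imread('pics/f0.png').mean(2).astype(int);print([(v,int(x[v,321])) for v in range(222,262,3)])
b=cv2.cvtColor(cv2.imread('pics/f1.png'),cv2.COLOR_BGR2HSV)[140:220,350:450]
m=((b[...,1]<60)&(b[...,2]>70)).astype(np.uint8)
for i,r in enumerate(m[::2]): print(140+2*i,''.join('#' if x else '.' for x in r))
E
```

```text
20.3667 [0.57075354 0.37169028 0.05381479] [ 0.11 -0.17 -1.53 -0.01  0.04  0.01] [0.06 0.19 1.53]
rear edge v 239
[(222, 105), (225, 68), (228, 74), (231, 74), (234, 68), (237, 69), (240, 113), (243, 110), (246, 113), (249, 116), (252, 114), (255, 18), (258, 16), (261, 19)]
140 ...................................................................................####........#.###
142 ..................................................................................####..............
144 .................................................................##........................#........
146 ....................................................................................................
148 ....................................................................................................
150 .............................................................####...............##..##..............
152 .............................................................###########............................
154 .............................................................##################.......
[... 2674 characters left out ...]
......................................................................
208 ###########################.........................................................................
210 #############################.......................................................................
212 ###############################.....................................................................
214 ################################....................................................................
216 ##################################..................................................................
218 ####################################................................................................
```

Call:
{"fn": "step_arm", "kwargs": {"targets": [{"x": 0, "y": 0, "z": 0.1, "yaw": 0}, {"x": 0, "y": 0, "z": 0.2, "yaw": 0}, {"x": 0, "y": 0, "z": 0.3, "yaw": 0}, {"x": 0, "y": 0, "z": 0.4, "yaw": 0}, {"x": 0, "y": 0, "z": 0.5, "yaw": 0}, {"x": 0, "y": 0, "z": 0.5, "yaw": 0}], "grip_force": 6}}

```text
t: 20.87
ee_pos: [0.5726, 0.3721, 0.0511]
eef_rot: [-0.0, 0.991, 0.133, 0.002]
force: [-2.3, -1.2, 6.9]
width: 0.0596
grip_force: 6.0
```

```bash
python3 f.py
```

```text
21.0667 [0.57256695 0.37210831 0.05113462] [-0.73 -1.3   6.77 -0.38  0.18  0.01] [-1.02  1.05 -6.77]
rear edge v 243
```

Seated on the bench, with a 6.8 N upward reaction. I'll open the gripper and rise.

Call:
{"fn": "step_arm", "kwargs": {"targets": [{"x": 0, "y": 0, "z": 0, "yaw": 0}, {"x": 0, "y": 0, "z": 0, "yaw": 0}, {"x": 0, "y": 0, "z": 0, "yaw": 0}, {"x": 0, "y": 0, "z": 0, "yaw": 0}, {"x": 0, "y": 0, "z": 0, "yaw": 0}, {"x": 0, "y": 0, "z": -1, "yaw": 0}, {"x": 0, "y": 0, "z": -3, "yaw": 0}, {"x": 0, "y": 0, "z": -6, "yaw": 0}, {"x": 0, "y": 0, "z": -10, "yaw": 0}, {"x": 0, "y": 0, "z": -14, "yaw": 0}, {"x": 0, "y": 0, "z": -18, "yaw": 0}, {"x": 0, "y": 0, "z": -22, "yaw": 0}], "jaw": 1}}

```text
t: 22.07
ee_pos: [0.5708, 0.3716, 0.2718]
eef_rot: [-0.0, 0.991, 0.134, 0.0]
force: [1.1, 1.8, -0.4]
width: 0.0931
grip_force: 0.0
```

Call:
{"fn": "step_arm", "kwargs": {"targets": [{"x": -2, "y": 0, "z": -1, "yaw": 0}, {"x": -5, "y": 0, "z": -1, "yaw": 0}, {"x": -5, "y": 0, "z": -1, "yaw": 0}, {"x": -5, "y": 0, "z": -1, "yaw": 0}]}}

```text
t: 22.4
ee_pos: [0.5213, 0.3585, 0.2801]
eef_rot: [-0.0, 0.991, 0.134, 0.0]
force: [0.6, 1.0, -0.7]
width: 0.0931
grip_force: 0.0
```

Run:
```python
from fit import *
S=sense();print(S['t'],S['ee_pos'],S['width'],S['force'])
for n in('scene','top','wrist'): snap(n,'e_'+n)
# scene: compare scoop silhouettes with the start; and whole-scene differences
a=cv2.imread('pics/scene0.png').astype(int);b=cv2.imread('pics/e_scene.png').astype(int)
d=(np.abs(a-b).max(2)>45).astype(np.uint8);n,l,s,c=cv2.connectedComponentsWithStats(d)
print('scene diffs',[(r[:5].tolist()) for r in s[1:] if r[4]>25])
hs=cv2.cvtColor(cv2.imread('pics/e_wrist.png'),cv2.COLOR_BGR2HSV);m=((hs[...,1]<60)&(hs[...,2]>70)).astype(np.uint8)
for v in range(120,340,8): print(v,''.join('#' if x else '.' for x in m[v,180:420:3]))
P=np.array([(-.075,.05,.003),(-.075,-.05,.003),(.075,.05,.033),(.075,-.05,.033)])
w=R.from_euler('z',.264).apply(P)+[.5045,.3503,0];print('home corners',np.c_[proj('e_wrist',w)].round().tolist())
```

```text
22.4 [0.52132901 0.35850352 0.28005424] 0.09306610965985619 [ 0.56426653  0.96003803 -0.69028274]
scene diffs [[29, 0, 104, 52, 2853], [191, 0, 19, 22, 156], [421, 0, 30, 12, 110], [401, 11, 54, 91, 1847], [172, 13, 52, 79, 1427], [141, 56, 32, 41, 378], [183, 81, 9, 20, 57], [168, 84, 9, 6, 29], [203, 86, 6, 39, 106], [152, 88, 12, 4, 26], [165, 89, 17, 22, 110], [169, 112, 16, 9, 31], [0, 160, 183, 180, 5893], [201, 161, 24, 22, 256], [430, 162, 4, 14, 26], [213, 167, 211, 42, 3508], [0, 332, 32, 36, 228]]
120 ................................................................................
128 ................................................................................
136 ................................................................................
144 ................................................................................
152 ................................#####.####################.#####................
160 ................................#####.....................######................
168 ................................################################........
[... 1171 characters left out ...]
...........................
288 ......####......................................................................
296 #########.......................................................................
304 #######.........................................................................
312 #####...........................................................................
320 ###.............................................................................
328 #...............................................................................
336 ................................................................................
home corners [[282.0, 277.0], [365.0, 277.0], [276.0, 150.0], [372.0, 150.0]]
```

Run:
```python
from h import *
b=cv2.imread('pics/top0.png');a=cv2.imread('pics/e_top.png')
for nm,(x,y) in dict(tin=(286,267),roll=(332,282),flap=(315,240),plates=(460,270)).items():
    q=cv2.minMaxLoc(cv2.matchTemplate(a[y-26:y+26,x-26:x+26],b[y-12:y+12,x-12:x+12],cv2.TM_CCOEFF_NORMED));print(nm,round(q[1],2),np.array(q[3])-14)
print(close_job())
```

```text
tin 1.0 [0 0]
roll 1.0 [0 0]
flap 0.65 [-3 -1]
plates 1.0 [0 0]
the job is handed in; nothing more can be done
None
```

The three nuts went into the hopper while the scoop held the flap open, the flap sprang shut, and the empty scoop is upright within about 2 mm of where it stood. The tin, label roll and other scoop read as unmoved. I judged the nuts and flap from the empty scoop's weight and pixel readings, not a final look. The job was handed in at about 22.5 s.

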